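# Nest the empty steel cups for the road

## Robot

A 6-joint arm with a two-finger parallel gripper is mounted at the origin on the work surface. World frame = base frame: x ahead of the robot, y to its left, z up, the work surface at z = 0. Lengths are in m, angles in rad, forces in N, time in s.
With the tool pointing down it reaches from about 0.25 to 0.8 m from the base axis. Payload 3.9 kg.
Tool frame: the origin (TCP) lies at the very end of the fingers, on their centre line; the grasp point (between the pads) lies 19 mm behind it (grip_point_offset is the distance from the TCP to the grasp point, in m); z points along the fingers, y is the line along which they close (so a half turn about z gives the same grasp; the last joint's range is limited). The gripper opens to 85 mm and grips with 20 to 120 N. Pads are 22 mm wide; open, the fingers measure 114 mm over their backs; the gripper's body (76 mm by 85 mm) begins 54 mm behind the grasp point. The pads swing forward as they close: fully open they stand 13 mm farther back than shut.
Start: joints at [1.25, 0.26, -0.138, 1.173, 0, 1.571], TCP at [0.166, 0.498, 0.231] pointing down, gripper open.
Joint ranges: [-2.78, 2.78], [-0.83, 1.72], [-1.28, 1.37], [-1.9, 2.12], [-1.57, 1.48], [-3.14, 3.14]. Speed limits (rad/s): [2.57, 2.57, 3.14, 3.14, 3.14, 3.14].

## Interface

Orientations are given as a unit quaternion [x, y, z, w].
In Python, from station import state, snapshot, calibration, hand_in, grip_point_offset gives the robot as it stands.
- The arm moves only by the tool servo_tool, never from a script. Its argument "deltas" is a list that holds one entry, the list of rows, each a list of 7 numbers: the closure, from 0 (fully open) to 1 (shut), then the shift along the world's x, y, z scaled (see below), then the turn, a rotation vector about the world's x, y, z scaled (see below). In form: [[[gripper, dx, dy, dz, ax, ay, az], ...]]. A call has 1 to 20 rows; each row shifts and turns the commanded pose from where the row before left it; what a row does not reach is not made up. The controller multiplies each number of a shift by 200 mm and each number of a turn by 90 degrees. A row lasts 1/8 s, in which the tool goes at most 62.5 mm and 10.7 degrees, less where a joint would pass 70% of its speed; a pose out of reach is approached as far as the arm can. A call with a number of a shift or a turn outside -1 to 1 is refused whole. A call with a gripper value outside its range is refused whole. The fingers move at their own pace and stop on an object; "force" is the grip in N (left out, the last holds). Time passes only in rows, so rows that do not move let the fingers close. It gives the time, the measured TCP pose, the force, the opening and the grip force at its end, in the units of the state.
- state(): the state, without advancing time (a new reading comes with each control period).
- snapshot(name): name is "scene" or "top" or "wrist"; returns the picture (420x560x3 uint8, red, green, blue); there is no depth.
- calibration(name): a dict with "fov_y" (degrees; the focal length in pixels is half the picture's height over the tangent of half this angle, whatever the lens; pixels are square), "cx", "cy" (the principal point, pixels), "dist_coeffs" ([k1, k2, p1, p2, k3] as OpenCV has them; the pictures are not rectified), "rvec" (rotation vector, rad) and "tvec" (3), from world to camera coordinates, as OpenCV has them. Camera axes: x right, y down, z forward; pixel columns grow to the right and rows downward; lengths in m; the calibration is good to about 2 mm. A picture is of the moment at which its call begins: read the wrist's pose just before it. calibration takes no time and is no camera call; for the wrist camera it gives the pose at the moment of the call.
- hand_in(): hands the job in; it is judged then, once.
The state is a dict: "time": time; "joint_pos": joint angles; "joint_velocities": joint speeds; "joint_torque": joint torques, N m; "tool_pos": TCP position; "tool_rot": TCP orientation; "contact_force": force on the tool from outside, world axes, zero at the start; "wrist_torque": the same for the moment, N m; "gripper_width": finger opening in m; "finger_force": force on a finger pad.
Only numpy, scipy, OpenCV 4.12 (cv2) and the standard library are available. Lean on these libraries where they do the work, as an engineer would, in place of code of your own. Each camera call takes 0.05 s, during which the arm holds its last target. There are 200 camera calls.

## Task

The van is about to drive off: stow the four empty open steel cups as one nest in the round pocket of the wooden base, one cup at a time from the widest to the narrowest: the widest flat on the pocket's floor, then each next cup upright on the floor of the one before. Set each cup down and let go of it before fetching the next, do not drop any, and leave the lidded canister, the metal block and the scissors where they are.

Things in the scene. Friction and masses are not known exactly. Their poses are not given: they have to be found in the camera images.
- cup_a: open, straight-sided round cup of bare steel, 70 mm across outside and 40 mm tall, 65 mm across inside (wall 2.5 mm, floor 3 mm thick), about 120 g; stands upright on the bench at the start. Origin: centre of its underside; z up along its axis. The widest and lowest of the four.
- cup_b: open, straight-sided round cup of bare steel, 55 mm across outside and 58 mm tall, 50 mm across inside (wall 2.5 mm, floor 3 mm thick), about 110 g; stands upright on the bench at the start. Origin: centre of its underside; z up along its axis. The second widest; stands out 21 mm above cup_a's rim when nested in it.
- cup_c: open, straight-sided round cup of bare steel, 40 mm across outside and 76 mm tall, 35 mm across inside (wall 2.5 mm, floor 3 mm thick), about 90 g; stands upright on the bench at the start. Origin: centre of its underside; z up along its axis. The third; stands out 21 mm above cup_b's rim when nested.
- cup_d: open, straight-sided round cup of bare steel, 26 mm across outside and 94 mm tall, 21 mm across inside (wall 2.5 mm, floor 3 mm thick), about 70 g; stands upright on the bench at the start. Origin: centre of its underside; z up along its axis. The narrowest and tallest; stands out 21 mm above cup_c's rim when nested.
- stowage_base: low round wooden base fixed to the bench, 104 mm across and 12 mm high, with a round pocket 86 mm across whose floor is 4 mm above the bench (rim 9 mm wide, 8 mm above the pocket's floor). Origin: centre of its underside; z up. The widest cup goes into it.
- canister: closed steel canister, 55 mm across (lid 58 mm), 58 mm tall plus a 12 mm black knob on the lid. Not a cup: leave alone. Origin: centre of its underside.
- bench_block: solid bright metal bench block, 90 x 50 x 45 mm (x, y, z), leave alone. Origin: centre of its underside.
- scissors: small surgical scissors lying flat at the far side of the bench, 150 mm long along their x, 70 mm over the finger rings, 7 mm thick. Leave alone. Origin: at the pivot, on the underside.
Not all that is in view belongs to the job. What is shaped like the cup_d but pink or yellow is not meant. What is shaped like the cup_a but red is not meant.

How it is judged:
By the outcome, as a careful person would: the job done as asked, in the order asked, and still so for the second after the job is handed in, with the robot touching nothing.
It also fails if it takes over 96 s, if anything falls off the work surface, if the arm or the gripper's body presses on something with over 40 N, if the wrist force passes 120 N, or if a joint passes its speed limit or range.

## Working session

There is one attempt and no reset: what is moved stays moved. The work goes in short steps, Python scripts to look and compute and a tool call to move; the robot and the scene stay as the last step left them, time stands still between calls to the robot, and variables do not carry over. Pictures are saved under pics/ and viewed, at most 14 in all, crops included, and the job is handed in when it is done.

Besides the shell and the picture viewer there is one more tool, called after "Request:" by a JSON object that holds its "fn" and its "kwargs", one argument or row to a line. servo_tool: Moves the arm, as the interface text tells. Its arguments: {"type":"object","properties":{"deltas":{"type":"array"},"force":{"type":"number"}},"required":["deltas"]}

```bash
mkdir -p pics
python3 - <<'E'
from station import *
import cv2
s=state();print({k:s[k] for k in('time','tool_pos','tool_rot','gripper_width')},grip_point_offset)
for n in('top','scene'):
    cv2.imwrite(f'pics/{n}0.png',cv2.resize(snapshot(n)[:,:,::-1],(800,600)))
    print(n,calibration(n))
E
```

```text
{'time': 0.0, 'tool_pos': array([0.16531527, 0.49754334, 0.230463  ]), 'tool_rot': array([ 1.59688439e-01,  9.87166965e-01, -9.81468014e-04, -1.52192486e-04]), 'gripper_width': 0.08523831274117141} 0.0187
top {'fov_y': 48.92997519146107, 'cx': 287.5961298929091, 'cy': 206.25263230151032, 'dist_coeffs': array([-0.15028591,  0.        ,  0.        ,  0.        ,  0.        ]), 'rvec': array([ 2.21422588, -2.15401439,  0.13269273]), 'tvec': array([-0.02781839,  0.5989389 ,  1.03741142])}
scene {'fov_y': 56.69191907989007, 'cx': 281.92784850797375, 'cy': 208.44274857484757, 'dist_coeffs': array([0.00036215, 0.        , 0.        , 0.        , 0.        ]), 'rvec': array([ 2.28445818,  0.57944623, -0.23198756]), 'tvec': array([-0.53061376, -0.14678994,  1.10374912])}
```

View pics/top0.png

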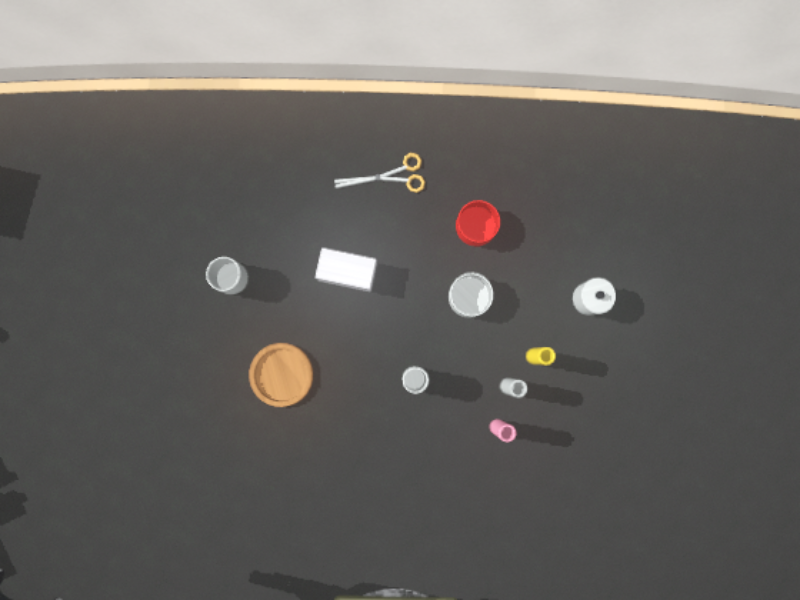

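View pics/scene0.png

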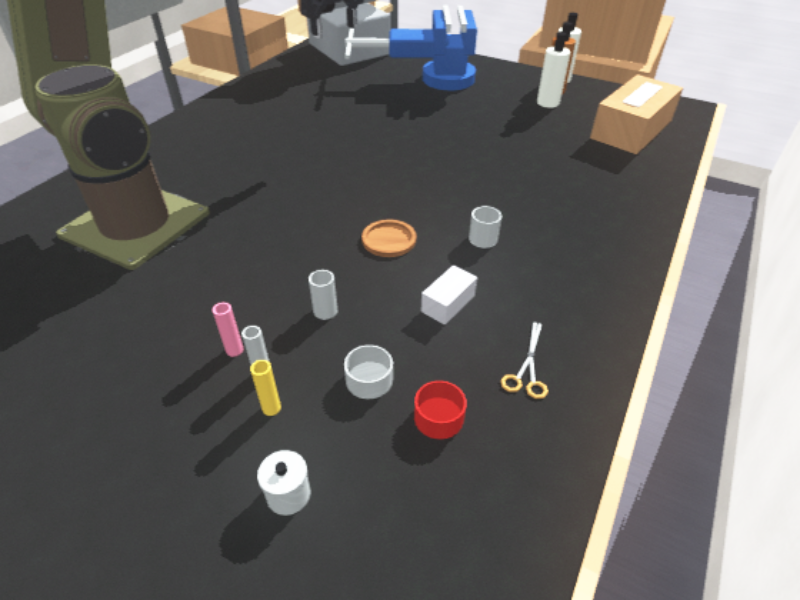

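The top view (800x600) shows:

| Object | Pixel |
|---|---|
| base | (281,375) |
| 55 mm open cup (b) | (227,275) |
| wide steel cup (a) | (471,295) |
| cup_c | (415,380) |
| steel cup_d | (514,388) |

Things that could be mistaken for a target:
- The red wide cup at (478,223) looks like a.
- The lidded canister at (595,296) looks like b.
- The yellow tube at (540,356) and the pink tube at (503,431) look like d.
- The block is at (346,270).

By the description, I choose the open, bare-steel ones. Next I fit their positions from silhouettes.

```bash
cat > h.py <<'E'
from station import *
import cv2, numpy as np
from scipy.optimize import minimize
def K(c):
    f=210/np.tan(np.radians(c['fov_y']/2)); return np.array([[f,0,c['cx']],[0,f,c['cy']],[0,0,1.]])
def proj(P,c): return cv2.projectPoints(np.float64(P).reshape(-1,3),c['rvec'],c['tvec'],K(c),c['dist_coeffs'])[0][:,0]
def back(uv,z,c):
    n=cv2.undistortPoints(np.float64([[uv]]),K(c),c['dist_coeffs'])[0,0]
    R=cv2.Rodrigues(c['rvec'])[0]; o=-R.T@c['tvec']; d=R.T@np.array([*n,1]); return (o+d*(z-o[2])/d[2])[:2]
def sil(x,y,r,z0,z1,c):
    t=np.linspace(0,2*np.pi,60,endpoint=False); P=[[x+r*np.cos(a),y+r*np.sin(a),z] for z in(z0,z1) for a in t]
    h=cv2.convexHull(np.float32(proj(P,c)))
    m=np.zeros((420,560),np.uint8); cv2.fillConvexPoly(m,np.int32(np.round(h*16)),1,shift=4); return m>0
def fit(mask,xy,r,z0,z1,c):
    w=cv2.dilate(sil(*xy,r,z0,z1,c).astype(np.uint8),np.ones((15,15)))>0
    m=mask&w
    def cost(p):
        s=sil(*p,r,z0,z1,c); return 1-(s&m).sum()/(s|m).sum()
    b=minimize(cost,xy,method='Nelder-Mead',options=dict(initial_simplex=[xy,np.add(xy,(.006,0)),np.add(xy,(0,.006))],xatol=1e-4,fatol=1e-4))
    return b.x,b.fun
D=dict(a=(.035,.040),b=(.0275,.058),c=(.02,.076),d=(.013,.094))
E
python3 - <<'E'
from h import *
px=dict(a=(471,295,.03),b=(227,275,.04),c=(415,380,.05),d=(514,388,.05),base=(281,375,.006),red=(478,223,.03),yellow=(540,356,.05),pink=(503,431,.05),can=(595,296,.04),block=(346,270,.02))
ct,cs=calibration('top'),calibration('scene')
mt=snapshot('top').max(2)>85; ms=snapshot('scene').max(2)>85
dim=dict(D,base=(.052,.012),red=D['a'],yellow=D['d'],pink=D['d'])
for k,(u,v,z) in px.items():
    g=back((u*.7,v*.7),z,ct)
    o=[]
    if k in dim:
        for m,c in((mt,ct),(ms,cs)):
            p,f=fit(m,g,dim[k][0],0,dim[k][1],c); o+=[p.round(4),round(f,3)]
    print(k,g.round(4),*o)
E
```

```text
a [ 0.6016 -0.1088] [ 0.6104 -0.1046] 0.481 [ 0.6028 -0.1076] 0.017
b [0.6217 0.2863] [0.6225 0.2894] 0.056 [0.6221 0.2915] 0.01
c [ 0.4631 -0.0208] [ 0.4646 -0.02  ] 0.067 [ 0.464 -0.019] 0.023
d [ 0.4539 -0.1778] [ 0.4559 -0.1742] 0.301 [ 0.4594 -0.1788] 0.389
base [0.4634 0.1973] [0.4658 0.205 ] 0.417 [0.4631 0.2006] 0.023
red [ 0.7208 -0.1185] [ 0.7222 -0.1071] 0.481 [ 0.7228 -0.1175] 0.011
yellow [ 0.5054 -0.2188] [ 0.5058 -0.2181] 0.577 [ 0.5032 -0.2165] 0.182
pink [ 0.386  -0.1616] [ 0.3883 -0.1596] 0.076 [ 0.3876 -0.1594] 0.219
can [ 0.6049 -0.3116]
block [0.6378 0.0956]
```

Request:
{"fn": "servo_tool", "kwargs": {
  "deltas": [
    [[0,0.156,-0.216,-0.02,0,0,0],[0,0.156,-0.216,-0.02,0,0,0],[0,0.156,-0.216,-0.02,0,0,0],[0,0.156,-0.216,-0.02,0,0,0],[0,0.156,-0.216,-0.02,0,0,0],[0,0.156,-0.216,-0.02,0,0,0],[0,0.156,-0.216,-0.02,0,0,0],[0,0.156,-0.216,-0.02,0,0,0],[0,0.156,-0.216,-0.02,0,0,0],[0,0.156,-0.216,-0.02,0,0,0],[0,0.156,-0.216,-0.02,0,0,0],[0,0.156,-0.216,-0.02,0,0,0],[0,0.156,-0.216,-0.02,0,0,0],[0,0.156,-0.216,-0.02,0,0,0],[0,0,0,0,0,0,0],[0,0,0,0,0,0,0]]
  ]
}}

```text
time: 2.2
tool_pos: [0.6016, -0.1064, 0.1747]
tool_rot: [0.16, 0.987, 0.0, -0.001]
contact_force: [0.3, 0.5, -0.7]
gripper_width: 0.0853
finger_force: 0.0
```

Run:
```python
from h import *
s=state();print(s['time'],s['tool_pos'].round(4),s['tool_rot'].round(4),s['joint_pos'].round(3))
c=calibration('wrist');i=snapshot('wrist').copy()
print(c['fov_y'],c['dist_coeffs'],(-cv2.Rodrigues(c['rvec'])[0].T@c['tvec']).round(3))
m=i.max(2)>85
for t in (60,85,110): print(fit(i.max(2)>t,(.603,-.1076),.035,0,.04,c))
cv2.imwrite('pics/w1.png',i[:,:,::-1])
```

```text
2.2 [ 0.6016 -0.1064  0.1747] [ 1.599e-01  9.871e-01  2.000e-04 -9.000e-04] [-0.175  0.435 -0.024  1.114  0.     0.146]
58.720781624959535 [-0.00037644  0.          0.          0.          0.        ] [ 0.522 -0.08   0.316]
(array([ 0.60177175, -0.10852138]), np.float64(0.011381645296066889))
(array([ 0.60162072, -0.10874237]), np.float64(0.009782449992699616))
(array([ 0.60161777, -0.1087156 ]), np.float64(0.022374963439602213))
```

View pics/w1.png

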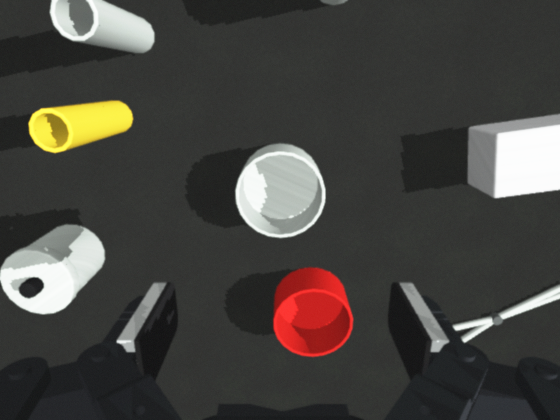

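The wrist view shows bare-steel cup_a open at (280,192), with red at (312,312), yellow, cup_d and the canister well clear. The choice is confirmed, so I go down and grip.

Request:
{"fn": "servo_tool", "kwargs": {
  "deltas": [
    [[0,0,-0.0115,-0.15,0,0,0],[0,0,0,-0.2,0,0,0],[0,0,0,-0.2,0,0,0],[0,0,0,-0.15,0,0,0],[0,0,0,-0.1,0,0,0],[0,0,0,-0.0435,0,0,0],[0,0,0,0,0,0,0],[0,0,0,0,0,0,0],[0.3,0,0,0,0,0,0],[0.5,0,0,0,0,0,0],[0.5,0,0,0,0,0,0],[0.5,0,0,0,0,0,0],[0.5,0,0,0,0,0,0]]
  ],
  "force": 40
}}

```text
time: 3.88
tool_pos: [0.6033, -0.109, 0.0082]
tool_rot: [0.16, 0.987, 0.0, 0.001]
contact_force: [-1.0, 1.8, 6.4]
gripper_width: 0.0685
finger_force: 45.1
```

Run:
```python
from h import *
import cv2
cv2.imwrite('pics/s2.png',cv2.resize(snapshot('scene')[150:360,180:460,::-1],(800,600)))
```

```text
(no output)
```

View pics/s2.png

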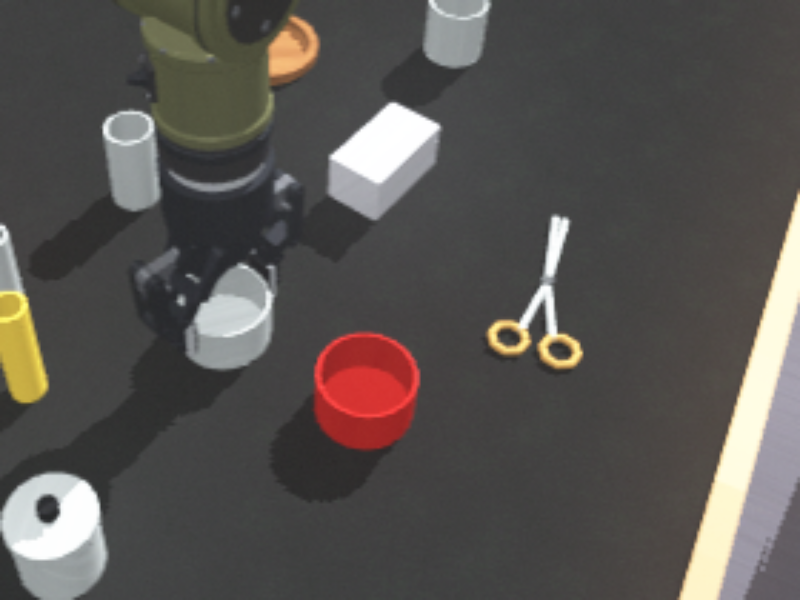

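Request:
{"fn": "servo_tool", "kwargs": {
  "deltas": [
    [[0.5,0,0,0.1,0,0,0],[0.5,0,0,0.2,0,0,0],[0.5,0,0,0.2,0,0,0],[0.5,-0.087,0.193,0,0,0,0],[0.5,-0.087,0.193,0,0,0,0],[0.5,-0.087,0.193,0,0,0,0],[0.5,-0.087,0.193,0,0,0,0],[0.5,-0.087,0.193,0,0,0,0],[0.5,-0.087,0.193,0,0,0,0],[0.5,-0.087,0.193,0,0,0,0],[0.5,-0.087,0.193,0,0,0,0],[0.5,0,0,0,0,0,0],[0.5,0,0,0,0,0,0]]
  ],
  "force": 40
}}

```text
time: 5.55
tool_pos: [0.4633, 0.1997, 0.1068]
tool_rot: [0.16, 0.987, -0.0, 0.0]
contact_force: [-0.7, 0.1, -1.4]
gripper_width: 0.0684
finger_force: 45.9
```

Run:
```python
from h import *
i=snapshot('wrist')
c=calibration('wrist');print(state()['joint_pos'].round(2))
for p in proj([[.4631,.2006,.012]],c):print(p)
cv2.imwrite('pics/w3.png',i[:,:,::-1])
```

```text
[ 0.41  0.31 -0.41  0.85 -0.    0.73]
[284.7614561  210.93581034]
```

View pics/w3.png

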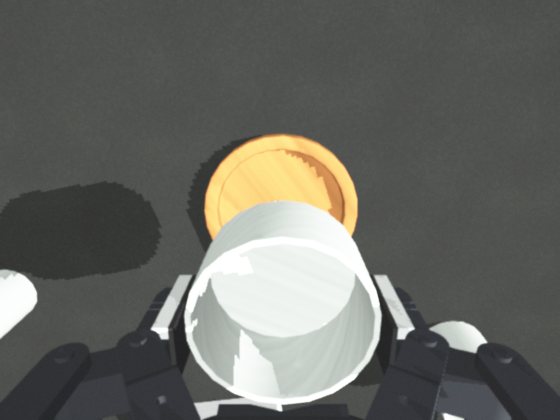

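The cup is held squarely by its upper half at (284,320). The base's outline spans columns 205–358 and its top is at row 135. A quick base fit on the visible part follows.

Run:
```python
from h import *
i=snapshot('wrist').astype(int);c=calibration('wrist')
m=(i[:,:,0]-i[:,:,2]>35)
def cost(p):
    s=sil(*p,.052,0,.012,c); return (s[:195]^m[:195]).sum()
x0=np.array([.4631,.2006])
b=minimize(cost,x0,method='Nelder-Mead',options=dict(initial_simplex=[x0,x0+(.005,0),x0+(0,.005)]))
print(b.x,b.fun)
# cup rim in the hand
g=(i.max(2)-i.min(2)<40)&(i.max(2)>120)
z=state()['tool_pos'][2]-.0082
def cc(p):
    s=sil(*p,.035,z,z+.04,c); return (s[200:270]^g[200:270])[:,195:375].sum()
b=minimize(cc,x0,method='Nelder-Mead',options=dict(initial_simplex=[x0,x0+(.005,0),x0+(0,.005)]));print('cup',b.x,b.fun,state()['tool_pos'])
```

```text
[0.46409273 0.19754996] 33.0
cup [0.46269979 0.19918855] 86.0 [0.46359979 0.19909036 0.10670143]
```

Request:
{"fn": "servo_tool", "kwargs": {
  "deltas": [
    [[0.5,0.007,-0.008,-0.15,0,0,0],[0.5,0,0,-0.15,0,0,0],[0.5,0,0,-0.1,0,0,0],[0.5,0,0,-0.05,0,0,0],[0.5,0,0,-0.012,0,0,0],[0.5,0,0,-0.005,0,0,0],[0.5,0,0,-0.003,0,0,0],[0.5,0,0,0,0,0,0],[0.5,0,0,0,0,0,0]]
  ],
  "force": 40
}}

```text
time: 6.78
tool_pos: [0.4648, 0.1985, 0.0129]
tool_rot: [0.16, 0.987, 0.0, 0.0]
contact_force: [0.6, 0.1, -2.2]
gripper_width: 0.0688
finger_force: 45.9
```

Request:
{"fn": "servo_tool", "kwargs": {
  "deltas": [
    [[0.5,0,0,-0.004,0,0,0],[0.5,0,0,-0.003,0,0,0],[0.5,0,0,0,0,0,0]]
  ]
}}

```text
time: 7.15
tool_pos: [0.4647, 0.1985, 0.0122]
tool_rot: [0.16, 0.987, 0.0, 0.0]
contact_force: [-2.7, -1.3, 7.6]
gripper_width: 0.069
finger_force: 46.8
```

Request:
{"fn": "servo_tool", "kwargs": {
  "deltas": [
    [[0.3,0,0,0,0,0,0],[0.1,0,0,0,0,0,0],[0,0,0,0,0,0,0],[0,0,0,0,0,0,0],[0,0,0,0.1,0,0,0],[0,0,0,0.2,0,0,0],[0,0,0,0.25,0,0,0],[0,0,0,0.265,0,0,0],[0,0.197,0.116,0,0,0,0],[0,0.197,0.116,0,0,0,0],[0,0.197,0.116,0,0,0,0],[0,0.197,0.116,0,0,0,0],[0,0,0,0,0,0,0],[0,0,0,0,0,0,0]]
  ]
}}

```text
time: 8.9
tool_pos: [0.6213, 0.2906, 0.1733]
tool_rot: [0.16, 0.987, -0.001, -0.001]
contact_force: [-0.1, -0.4, -0.0]
gripper_width: 0.0852
finger_force: 0.0
```

```bash
cat > look.py <<'E'
import sys
from h import *
def at(name,k,xy,z0=0.):
    i=snapshot(name); c=calibration(name)
    return fit(i.max(2)>85,xy,D[k][0],z0,z0+D[k][1],c)
E
python3 - <<'E'
from look import *
s=state();print(s['tool_pos'].round(4),s['joint_pos'].round(2))
print(at('wrist','b',(.622,.291)))
# cup a in base: scene silhouette of gray on wood
i=snapshot('scene').astype(int);c=calibration('scene')
g=(i.max(2)>85)&(i[:,:,0]-i[:,:,2]<25)
print('a',fit(g,(.4641,.1975),.035,.012,.044,c))
u=np.int32(proj([[.464,.1975,.02]],c)[0]);t=i[u[1]-60:u[1]+60,u[0]-80:u[0]+80,::-1].astype(np.uint8)
cv2.imwrite('pics/s4.png',cv2.resize(t,None,fx=4,fy=4))
E
```

```text
[0.6213 0.2906 0.1733] [ 0.44  0.57  0.2   1.21 -0.    0.76]
(array([0.62153563, 0.28849095]), np.float64(0.0096426545660806))
a (array([0.46409524, 0.197461  ]), np.float64(0.0854037267080745))
```

View pics/s4.png

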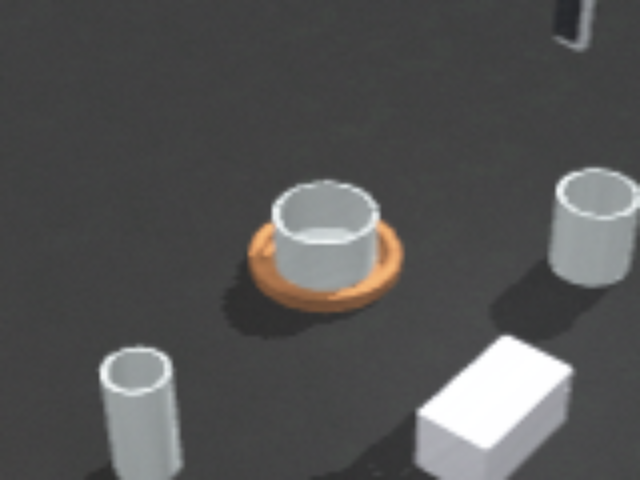

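Cup_a stands flat in the pocket (crop, 325,240). Next is cup_b.

Request:
{"fn": "servo_tool", "kwargs": {
  "deltas": [
    [[0,0,-0.01,-0.15,0,0,0],[0,0,0,-0.2,0,0,0],[0,0,0,-0.15,0,0,0],[0,0,0,-0.1,0,0,0],[0,0,0,-0.08,0,0,0],[0,0,0,0,0,0,0],[0,0,0,0,0,0,0]]
  ]
}}

```text
time: 9.88
tool_pos: [0.6227, 0.2893, 0.0394]
tool_rot: [0.16, 0.987, 0.0, 0.001]
contact_force: [0.1, 0.1, -0.2]
gripper_width: 0.0856
finger_force: 0.0
```

Request:
{"fn": "servo_tool", "kwargs": {
  "deltas": [
    [[0,-0.006,-0.004,-0.012,0,0,0],[0.2,0,0,0,0,0,0],[0.4,0,0,0,0,0,0],[0.6,0,0,0,0,0,0],[0.6,0,0,0,0,0,0],[0.6,0,0,0,0,0,0],[0.6,0,0,0,0,0,0],[0.6,0,0,0,0,0,0]]
  ],
  "force": 40
}}

```text
time: 10.88
tool_pos: [0.6215, 0.2885, 0.0367]
tool_rot: [0.16, 0.987, 0.0, 0.001]
contact_force: [-0.8, 0.1, 5.8]
gripper_width: 0.0537
finger_force: 42.6
```

Request:
{"fn": "servo_tool", "kwargs": {
  "deltas": [
    [[0.6,0,0,0.1,0,0,0],[0.6,0,0,0.2,0,0,0],[0.6,0,0,0.2,0,0,0],[0.6,-0.1,-0.06,0,0,0,0],[0.6,-0.197,-0.115,0,0,0,0],[0.6,-0.197,-0.115,0,0,0,0],[0.6,-0.197,-0.115,0,0,0,0],[0.6,-0.096,-0.05,0,0,0,0],[0.6,0,0,0,0,0,0],[0.6,0,0,0,0,0,0]]
  ]
}}

```text
time: 12.12
tool_pos: [0.4646, 0.1978, 0.1359]
tool_rot: [0.16, 0.987, 0.0, 0.001]
contact_force: [-0.1, -0.2, -1.5]
gripper_width: 0.0539
finger_force: 42.5
```

Run:
```python
from look import *
i=snapshot('wrist');c=calibration('wrist');s=state();print(s['tool_pos'])
t=i[:,:,::-1].copy()
z=s['tool_pos'][2]-.0367
th=np.linspace(0,2*np.pi,40)
for (x,y,r,zz,col) in((.4641,.1975,.035,.044,(0,0,255)),(*s['tool_pos'][:2],.0275,z,(0,255,0)),(*s['tool_pos'][:2],.0275,z+.058,(0,255,0))):
    p=proj([[x+r*np.cos(a),y+r*np.sin(a),zz] for a in th],c); cv2.polylines(t,[np.int32(p*8)],True,col,1,shift=3)
cv2.imwrite('pics/w5.png',t)
```

```text
[0.46483071 0.19793908 0.1358365 ]
```

View pics/w5.png

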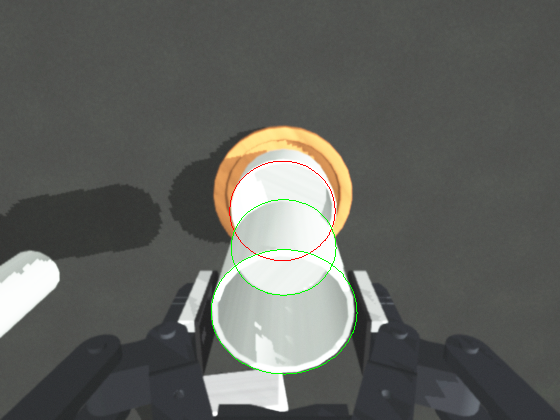

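The overlay matches both cups: b's rim is at (284,312), and a's rim is at (283,211). Next is a numeric fit of a's visible part.

```bash
cat >> look.py <<'E'
def part(k,xy,z0,rows,name='wrist',cols=(0,560),thr=85,full=None):
    i=snapshot(name).astype(int);c=calibration(name)
    m=(i.max(2)>thr)&(i[:,:,0]-i[:,:,2]<30); r,h=D[k]
    sl=(slice(*rows),slice(*cols)); x0=np.array(xy)
    f=lambda p:(sil(*p,r,z0,z0+h,c)^m)[sl].sum()
    b=minimize(f,x0,method='Nelder-Mead',options=dict(initial_simplex=[x0,x0+(.004,0),x0+(0,.004)],xatol=1e-4,fatol=.5)); return b.x.round(4),b.fun
E
python3 - <<'E'
from look import *
z=state()['tool_pos'][2]-.0367
print('a',part('a',(.4641,.1975),.004,(140,198),cols=(225,342)))
print('b',part('b',(.4646,.1978),z,(262,330),cols=(205,362)),part('b',(.4646,.1978),z,(335,380),cols=(225,345)))
E
```

```text
a (array([0.4643, 0.1983]), np.float64(64.0))
b (array([0.4652, 0.1972]), np.float64(450.0)) (array([0.4641, 0.1971]), np.float64(582.0))
```

Request:
{"fn": "servo_tool", "kwargs": {
  "deltas": [
    [[0.6,0,0.002,-0.1,0,0,0],[0.6,0,0,-0.15,0,0,0],[0.6,0,0,-0.1,0,0,0],[0.6,0,0,-0.06,0,0,0],[0.6,0,0,-0.025,0,0,0],[0.6,0,0,-0.01,0,0,0],[0.6,0,0,-0.005,0,0,0],[0.6,0,0,0,0,0,0],[0.6,0,0,0,0,0,0]]
  ]
}}

```text
time: 13.45
tool_pos: [0.4638, 0.1978, 0.0462]
tool_rot: [0.16, 0.987, 0.0, 0.0]
contact_force: [0.1, 0.3, -0.5]
gripper_width: 0.054
finger_force: 42.4
```

Request:
{"fn": "servo_tool", "kwargs": {
  "deltas": [
    [[0.6,0,0,-0.006,0,0,0],[0.6,0,0,-0.004,0,0,0],[0.6,0,0,-0.003,0,0,0],[0.6,0,0,0,0,0,0]]
  ]
}}

```text
time: 13.95
tool_pos: [0.4635, 0.1977, 0.0436]
tool_rot: [0.16, 0.987, 0.0, 0.0]
contact_force: [-1.6, -1.5, 4.9]
gripper_width: 0.0541
finger_force: 42.9
```

Request:
{"fn": "servo_tool", "kwargs": {
  "deltas": [
    [[0.4,0,0,0,0,0,0],[0.2,0,0,0,0,0,0],[0,0,0,0,0,0,0],[0,0,0,0,0,0,0],[0,0,0,0.1,0,0,0],[0,0,0,0.2,0,0,0],[0,0,0,0.25,0,0,0],[0,0,0,0.235,0,0,0],[0,0,-0.2,0,0,0,0],[0,0,-0.22,0,0,0,0],[0,0,-0.22,0,0,0,0],[0,0,-0.22,0,0,0,0],[0,0,-0.22,0,0,0,0],[0,0,0,0,0,0,0],[0,0,0,0,0,0,0]]
  ]
}}

```text
time: 15.82
tool_pos: [0.4635, -0.0181, 0.2001]
tool_rot: [0.16, 0.987, 0.0, -0.0]
contact_force: [0.0, 0.3, 0.5]
gripper_width: 0.0854
finger_force: 0.0
```

Run:
```python
from look import *
print(state()['tool_pos'].round(4),at('wrist','c',(.464,-.0195)))
i=snapshot('scene').astype(int);c=calibration('scene')
g=(i.max(2)>85)&(i[:,:,0]-i[:,:,2]<25)
print('b',part('b',(.464,.1978),.007,(0,int(proj([[.464,.1978,.050]],c)[0][1])),'scene',cols=(240,305)))
u=np.int32(proj([[.464,.1975,.03]],c)[0]);t=i[u[1]-60:u[1]+60,u[0]-80:u[0]+80,::-1].astype(np.uint8)
cv2.imwrite('pics/s6.png',cv2.resize(t,None,fx=4,fy=4))
```

```text
[ 0.4635 -0.0181  0.2001] (array([ 0.46354899, -0.01985319]), np.float64(0.05442804428044279))
b (array([0.4646, 0.197 ]), np.float64(2771.0))
```

View pics/s6.png

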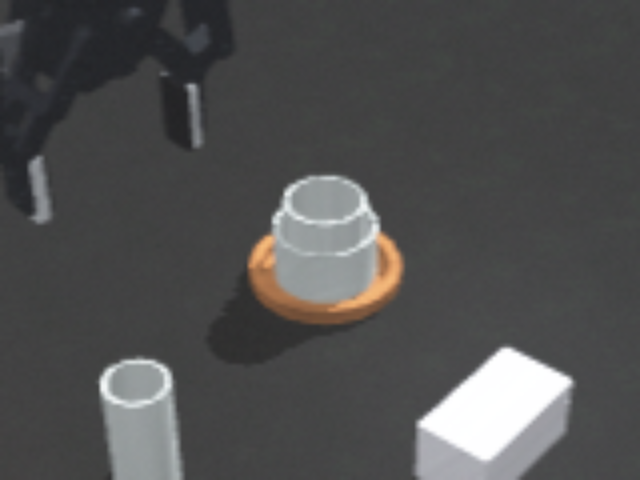

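Cup_b is nested in a (crop, 325,235). On to c.

Request:
{"fn": "servo_tool", "kwargs": {
  "deltas": [
    [[0,0,-0.009,-0.15,0,0,0],[0,0,0,-0.2,0,0,0],[0,0,0,-0.2,0,0,0],[0,0,0,-0.1,0,0,0],[0,0,0,-0.06,0,0,0],[0.1,0,0,0,0,0,0],[0.3,0,0,0,0,0,0]]
  ]
}}

```text
time: 16.85
tool_pos: [0.4645, -0.0199, 0.059]
tool_rot: [0.159, 0.987, 0.0, 0.001]
contact_force: [0.1, -0.0, -0.2]
gripper_width: 0.0608
finger_force: 0.0
```

Request:
{"fn": "servo_tool", "kwargs": {
  "deltas": [
    [[0.4,-0.005,0,-0.009,0,0,0],[0.5,0,0,0,0,0,0],[0.7,0,0,0,0,0,0],[0.75,0,0,0,0,0,0],[0.75,0,0,0,0,0,0],[0.75,0,0,0,0,0,0]]
  ],
  "force": 40
}}

```text
time: 17.6
tool_pos: [0.463, -0.0201, 0.0571]
tool_rot: [0.16, 0.987, 0.0, 0.001]
contact_force: [-1.4, 0.4, 5.4]
gripper_width: 0.0392
finger_force: 40.0
```

Request:
{"fn": "servo_tool", "kwargs": {
  "deltas": [
    [[0.75,0,0,0.1,0,0,0],[0.75,0,0,0.2,0,0,0],[0.75,0,0,0.2,0,0,0],[0.75,0,0.1,0,0,0,0],[0.75,0,0.22,0,0,0,0],[0.75,0.005,0.22,0,0,0,0],[0.75,0,0.22,0,0,0,0],[0.75,0,0.22,0,0,0,0],[0.75,0,0.11,0,0,0,0],[0.75,0,0,0,0,0,0],[0.75,0,0,0,0,0,0]]
  ]
}}

```text
time: 18.98
tool_pos: [0.4632, 0.1972, 0.1561]
tool_rot: [0.16, 0.987, -0.001, -0.0]
contact_force: [-0.5, -0.4, -0.7]
gripper_width: 0.0388
finger_force: 40.6
```

```bash
cat > ov.py <<'E'
from look import *
def ov(f,items,crop):
    i=snapshot('wrist');c=calibration('wrist');s=state();print(s['tool_pos'].round(4))
    t=cv2.resize(i[:,:,::-1],None,fx=3,fy=3,interpolation=cv2.INTER_CUBIC)
    th=np.linspace(0,2*np.pi,60)
    for (x,y,r,zz,col) in items:
        p=proj([[x+r*np.cos(a),y+r*np.sin(a),zz] for a in th],c)*3+1; cv2.polylines(t,[np.int32(p*8)],True,col,1,cv2.LINE_AA,shift=3)
    x0,y0=crop; cv2.imwrite(f,t[y0*3:y0*3+600,x0*3:x0*3+600])
E
python3 - <<'E'
from ov import *
p=state()['tool_pos'];z=p[2]-.0571
ov('pics/w7.png',[(.4641,.1978,.0275,.065,(0,0,255)),(.4643,.1979,.035,.044,(255,0,0)),(*p[:2],.02,z,(0,255,0)),(*p[:2],.02,z+.076,(0,255,0))],(180,150))
E
```

```text
[0.4632 0.197  0.1562]
```

View pics/w7.png

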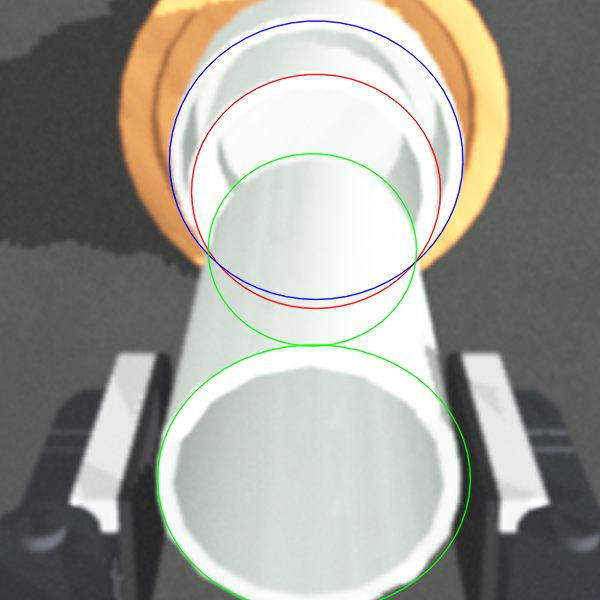

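The overlay fits: b's rim (red) is at (316,190), and c's bottom (green) is at (312,250), less than 1 mm off. I correct and lower.

Request:
{"fn": "servo_tool", "kwargs": {
  "deltas": [
    [[0.75,0.004,0.003,-0.1,0,0,0],[0.75,0,0,-0.13,0,0,0],[0.75,0,0,-0.1,0,0,0],[0.75,0,0,-0.06,0,0,0],[0.75,0,0,-0.025,0,0,0],[0.75,0,0,-0.01,0,0,0],[0.75,0,0,-0.005,0,0,0],[0.75,0,0,0,0,0,0],[0.75,0,0,0,0,0,0]]
  ]
}}

```text
time: 20.15
tool_pos: [0.4646, 0.1987, 0.0707]
tool_rot: [0.16, 0.987, 0.0, 0.0]
contact_force: [-0.8, -0.2, -1.6]
gripper_width: 0.0388
finger_force: 40.6
```

Request:
{"fn": "servo_tool", "kwargs": {
  "deltas": [
    [[0.75,-0.002,-0.003,-0.01,0,0,0],[0.75,0,0,-0.005,0,0,0],[0.75,0,0,-0.003,0,0,0],[0.75,0,0,0,0,0,0]]
  ]
}}

```text
time: 20.65
tool_pos: [0.4639, 0.1979, 0.0671]
tool_rot: [0.16, 0.987, -0.0, 0.0]
contact_force: [-1.3, -0.4, 4.0]
gripper_width: 0.039
finger_force: 40.9
```

Request:
{"fn": "servo_tool", "kwargs": {
  "deltas": [
    [[0.6,0,0,0,0,0,0],[0.3,0,0,0,0,0,0],[0.1,0,0,0,0,0,0],[0,0,0,0,0,0,0],[0,0,0,0,0,0,0],[0,0,0,0.1,0,0,0],[0,0,0,0.2,0,0,0],[0,0,0,0.25,0,0,0],[0,0,0,0.215,0,0,0],[0,-0.005,-0.234,0,0,0,0],[0,-0.005,-0.234,0,0,0,0],[0,-0.005,-0.234,0,0,0,0],[0,-0.005,-0.234,0,0,0,0],[0,-0.005,-0.234,0,0,0,0],[0,-0.005,-0.234,0,0,0,0],[0,-0.005,-0.234,0,0,0,0],[0,-0.005,-0.234,0,0,0,0],[0,0,0,0,0,0,0],[0,0,0,0,0,0,0]]
  ]
}}

```text
time: 23.02
tool_pos: [0.4556, -0.1761, 0.2196]
tool_rot: [0.16, 0.987, 0.0, -0.0]
contact_force: [-0.3, -0.1, -0.3]
gripper_width: 0.0852
finger_force: 0.0
```

Run:
```python
from look import *
s=state();print(s['tool_pos'].round(4),s['joint_pos'].round(2))
i=snapshot('wrist').astype(int);c=calibration('wrist')
g=(i.max(2)>100)&(i.max(2)-i.min(2)<40)
r=fit(g,(.456,-.176),.013,0,.094,c);print(r)
t=i[:,:,::-1].astype(np.uint8).copy()
m=sil(*r[0],.013,0,.094,c).astype(np.uint8);cv2.drawContours(t,cv2.findContours(m,0,2)[0],-1,(0,255,0),1)
i=snapshot('scene')[:,:,::-1];u=np.int32(proj([[.464,.1975,.04]],calibration('scene'))[0])
cv2.imwrite('pics/w8.png',np.hstack([t,cv2.resize(i[u[1]-105:u[1]+105,u[0]-60:u[0]+60],(240,420))]))
```

```text
[ 0.4556 -0.1761  0.2196] [-0.37  0.2  -0.24  1.12  0.   -0.05]
(array([ 0.46252175, -0.17427151]), np.float64(0.4231805929919138))
```

View pics/w8.png

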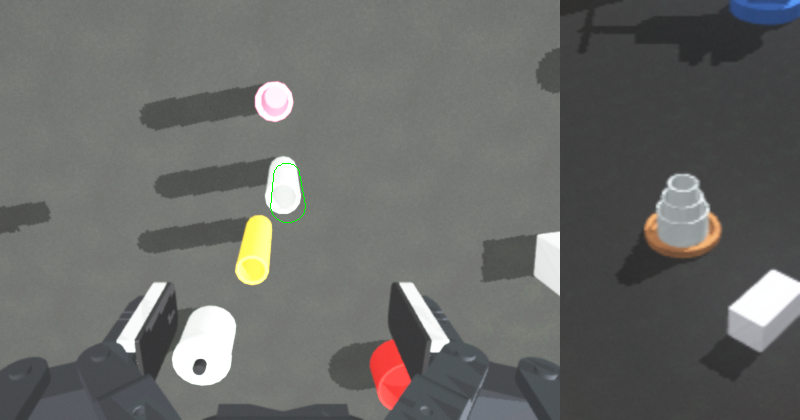

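The view shows c nested (right crop). Bare-steel d stands between pink (274,101) and yellow (255,250), with its rim near (283,197). The fit drifted, so I redo it on d's own blob.

Run:
```python
from look import *
i=snapshot('wrist').astype(int);c=calibration('wrist')
g=((i.max(2)>100)).astype(np.uint8)
n,l=cv2.connectedComponents(g); m=l==l[190,283]; print(m.sum())
m[:150]=0; m[215:]=0
print(fit(m,(.457,-.176),.013,0,.094,c), fit(m,(.452,-.178),.013,0,.094,c))
```

```text
193035
(array([ 0.45638293, -0.17210883]), np.float64(0.37852897473997027)) (array([ 0.45576682, -0.17389252]), np.float64(0.3645320197044335))
```

Run:
```python
from look import *
i=snapshot('wrist').astype(int);c=calibration('wrist')
for t in (140,160,180):
    g=((i.min(2)>t)).astype(np.uint8)
    n,l=cv2.connectedComponents(g); m=l==l[190,283]
    print(m.sum(),fit(m,(.457,-.176),.013,0,.094,c))
```

```text
1703 (array([ 0.45476263, -0.17616894]), np.float64(0.02521994134897365))
1666 (array([ 0.45461118, -0.17603566]), np.float64(0.02315914489311166))
1636 (array([ 0.45461678, -0.17604465]), np.float64(0.021608643457383003))
```

Request:
{"fn": "servo_tool", "kwargs": {
  "deltas": [
    [[0,-0.005,0,-0.15,0,0,0],[0,0,0,-0.2,0,0,0],[0,0,0,-0.2,0,0,0],[0,0,0,-0.1,0,0,0],[0,0,0,-0.055,0,0,0],[0.2,0,0,0,0,0,0],[0.4,0,0,0,0,0,0]]
  ]
}}

```text
time: 24.1
tool_pos: [0.4559, -0.1766, 0.0798]
tool_rot: [0.16, 0.987, -0.0, 0.001]
contact_force: [0.8, 0.5, -0.6]
gripper_width: 0.0519
finger_force: 0.0
```

Request:
{"fn": "servo_tool", "kwargs": {
  "deltas": [
    [[0.5,-0.005,0.002,-0.016,0,0,0],[0.6,0,0,0,0,0,0],[0.75,0,0,0,0,0,0],[0.85,0,0,0,0,0,0],[0.9,0,0,0,0,0,0],[0.9,0,0,0,0,0,0],[0.9,0,0,0,0,0,0]]
  ],
  "force": 35
}}

```text
time: 24.98
tool_pos: [0.4543, -0.1762, 0.076]
tool_rot: [0.16, 0.987, -0.0, 0.0]
contact_force: [-1.0, 0.4, 5.7]
gripper_width: 0.0245
finger_force: 34.7
```

Request:
{"fn": "servo_tool", "kwargs": {
  "deltas": [
    [[0.9,0,0,0.1,0,0,0],[0.9,0,0,0.2,0,0,0],[0.9,0,0,0.2,0,0,0],[0.9,0,0,0.125,0,0,0],[0.9,0.006,0.1,0,0,0,0],[0.9,0.006,0.234,0,0,0,0],[0.9,0.006,0.234,0,0,0,0],[0.9,0.006,0.234,0,0,0,0],[0.9,0.006,0.234,0,0,0,0],[0.9,0.006,0.234,0,0,0,0],[0.9,0.006,0.234,0,0,0,0],[0.9,0.006,0.234,0,0,0,0],[0.9,0,0.132,0,0,0,0],[0.9,0,0,0,0,0,0],[0.9,0,0,0,0,0,0]]
  ]
}}

```text
time: 26.85
tool_pos: [0.463, 0.1971, 0.2]
tool_rot: [0.16, 0.987, -0.001, -0.001]
contact_force: [-0.0, 0.0, -0.9]
gripper_width: 0.0247
finger_force: 34.8
```

Run:
```python
from ov import *
p=state()['tool_pos'];z=p[2]-.076
ov('pics/w9.png',[(.4639,.1979,.02,.086,(0,0,255)),(.4641,.1978,.0275,.065,(255,0,0)),(*p[:2],.013,z,(0,255,0)),(*p[:2],.013,z+.094,(0,255,0))],(180,140))
```

```text
[0.4631 0.1969 0.2002]
```

View pics/w9.png

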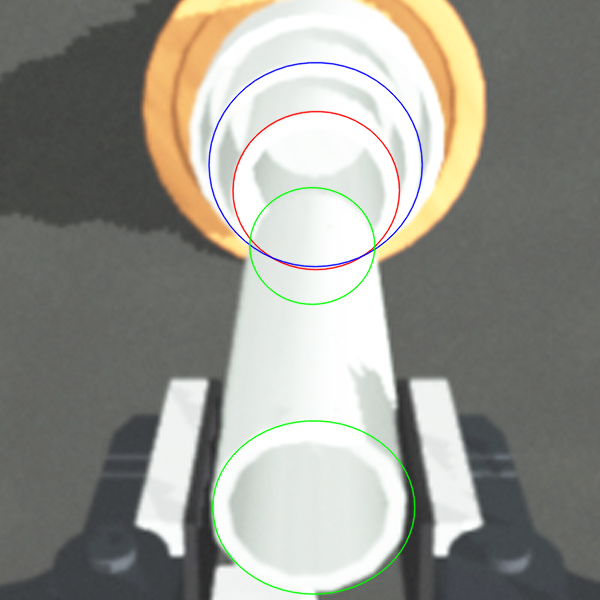

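c's rim (red, 316,190) and d's bottom (green, 312,245) agree with the picture. I lower with a ~1 mm correction.

Request:
{"fn": "servo_tool", "kwargs": {
  "deltas": [
    [[0.9,0.004,0.004,-0.1,0,0,0],[0.9,0,0,-0.13,0,0,0],[0.9,0,0,-0.13,0,0,0],[0.9,0,0,-0.09,0,0,0],[0.9,0,0,-0.05,0,0,0],[0.9,0,0,-0.025,0,0,0],[0.9,0,0,-0.01,0,0,0],[0.9,0,0,0,0,0,0],[0.9,0,0,0,0,0,0]]
  ]
}}

```text
time: 28.02
tool_pos: [0.4647, 0.1989, 0.0941]
tool_rot: [0.16, 0.987, 0.0, 0.0]
contact_force: [0.6, 0.4, -1.4]
gripper_width: 0.025
finger_force: 34.8
```

Request:
{"fn": "servo_tool", "kwargs": {
  "deltas": [
    [[0.9,-0.003,-0.004,-0.015,0,0,0],[0.9,0,0,-0.007,0,0,0],[0.9,0,0,-0.004,0,0,0],[0.9,0,0,0,0,0,0]]
  ]
}}

```text
time: 28.52
tool_pos: [0.464, 0.1979, 0.089]
tool_rot: [0.16, 0.987, 0.0, 0.0]
contact_force: [-1.2, -0.3, 4.7]
gripper_width: 0.0247
finger_force: 35.2
```

Contact came at the expected height. I release and retreat.

Request:
{"fn": "servo_tool", "kwargs": {
  "deltas": [
    [[0.8,0,0,0,0,0,0],[0.6,0,0,0,0,0,0],[0.4,0,0,0,0,0,0],[0.2,0,0,0,0,0,0],[0,0,0,0,0,0,0],[0,0,0,0,0,0,0],[0,0,0,0.1,0,0,0],[0,0,0,0.2,0,0,0],[0,0,0,0.25,0,0,0],[0,0,0,0.1,0,0,0],[0,0,-0.2,0,0,0,0],[0,0,-0.2,0,0,0,0],[0,0,-0.2,0,0,0,0],[0,0,0,0,0,0,0],[0,0,0,0,0,0,0]]
  ]
}}

```text
time: 30.4
tool_pos: [0.4639, 0.0782, 0.2184]
tool_rot: [0.16, 0.987, 0.0, 0.0]
contact_force: [0.6, -0.3, -0.9]
gripper_width: 0.0853
finger_force: 0.0
```

Run:
```python
from h import *
i=snapshot('scene')[:,:,::-1];u=np.int32(proj([[.464,.1975,.05]],calibration('scene'))[0])
cv2.imwrite('pics/f.png',np.hstack([cv2.resize(i,(560,420)),cv2.resize(i[u[1]-52:u[1]+53,u[0]-30:u[0]+30],(240,420))]))
```

```text
(no output)
```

View pics/f.png

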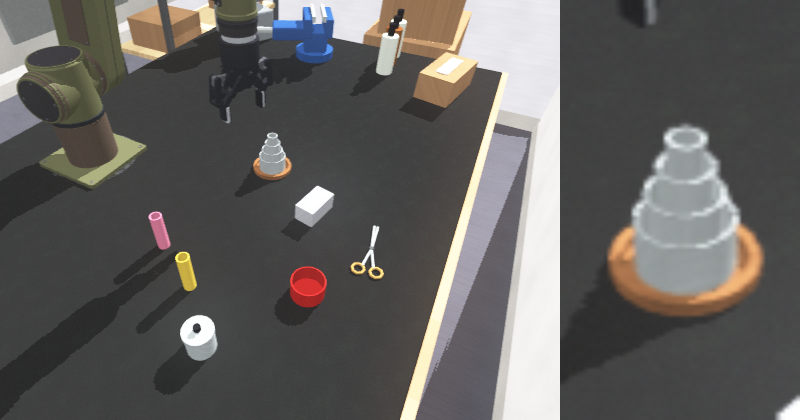

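All four cups are nested upright (crop, 686,210), and the other objects are where they were.

```bash
python3 -c "
from station import hand_in
print(hand_in())"
```

```text
the job is handed in; nothing more can be done
None
```

The four steel cups are stowed as one upright nest in the base's pocket, placed from widest to narrowest, and the job was handed in at about 30 s with the other objects left where they were.

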